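Switch on the watermelon display lamp

ROBOT

A 6-joint arm with a two-finger parallel gripper is mounted at the origin on the work surface. World frame = base frame: x ahead of the robot, y to its left, z up, the work surface at z = 0. Lengths are in m, angles in rad, forces in N, time in s.
With the tool pointing down it reaches from about 0.4 to 0.825 m from the base axis. Payload 7 kg.
Tool frame: the origin (TCP) lies at the centre of the arm's flange, where the gripper is bolted on; the fingertips stand 178 mm ahead of it and the grasp point (between the pads) lies 159 mm ahead of it; z points along the fingers, y is the direction in which the jaws open and shut (so a half turn about z gives the same grasp; the last joint's range is limited). The gripper opens to 88 mm and grips with 3 to 60 N. Pads are 19 mm wide; open, the fingers measure 130 mm over their backs; the gripper's body (78 mm by 193 mm) begins 47 mm behind the grasp point.
Start: joints at [1.636, 0.359, 0.012, 0, -1.224, -0.288], TCP at [0.149, 0.658, 0.405] pointing down, gripper open.
Joint ranges: [-3.07, 3.07], [-1.43, 2.12], [-1.02, 1.25], [-3.03, 1.67], [-3.05, -0], [-3.03, 3.03]. Speed limits (rad/s): [2.39, 2.39, 3.01, 3.14, 3.14, 3.14].

INTERFACE

Orientations are given as [roll, pitch, yaw] about the fixed x, y, z axes, in that order (R = Rz(yaw) Ry(pitch) Rx(roll)).
In Python, from station import * gives the robot as it stands.
- The arm moves only by the tool send_rows, never from a script. Its argument "motion" is a list of rows, each an object with "offset": the shift along the tool's x, y, z in cm, a list of three; "turn": the turn about the tool's z in degrees. In form: [{"offset": [x, y, z], "turn": turn}, ...]. A call has 1 to 8 rows; each row is the pose to reach, as a shift and turn from the pose commanded when the call began, along the tool's axes at that moment; what a row does not reach only later rows make up. A row lasts 1/10 s, in which the tool goes at most 50 mm and 8.59 degrees, less where a joint would pass 70% of its speed; a pose out of reach is approached as far as the arm can. A call with a gripper value outside its range is refused whole. "hand" is the opening, from -1 (shut) to 1 (fully open), set as the call begins (left out, the last holds). The fingers move at their own pace and stop on an object; "squeeze" is the grip in N (left out, the last holds). Time passes only in rows, so rows that repeat a pose let the fingers close. It gives the time, the measured TCP pose, the force and the opening at its end, in the units of the state.
- get_state(): the state, without advancing time (a new reading comes with each control period).
- grab_frame(name): name is "side" or "top"; returns a dict with "frame" (400x640x3 uint8, blue, green, red), "range_z" (400x640 float32, m along the optical axis (not along the pixel's ray), 0 where there is no reading), "vertical_fov" (degrees; the focal length in pixels is half the picture's height over the tangent of half this angle, whatever the lens; pixels are square), "cx", "cy" (the principal point, pixels), "k1" (the pictures are not rectified: a ray, as slopes to the right and down, at radius r is drawn at 1 + k1 r^2 times it, then the intrinsics apply), "cam_to_world" (4x4, takes a point from camera to world coordinates). Camera axes: x right, y up, looking along -z (the intrinsics and any distortion apply to the point x, -y, -z); pixel columns grow to the right and rows downward; lengths in m; the calibration is good to about 2 mm. A picture is of the moment at which its call begins.
- job_done(): hands the job in, once; it reports no verdict.
The state is a dict: "t": time; "q": joint angles; "qd": joint speeds; "joint_efforts": joint torques, N m; "eef_pos": TCP position; "ee_rot": TCP orientation; "force": force on the tool from outside, world axes, zero at the start; "moment": the same for the moment, N m; "width": finger opening in m.
Only numpy, scipy, OpenCV 4.12 (cv2) and the standard library are available. Lean on these libraries where they do the work, as an engineer would, in place of code of your own. Each camera call takes 0.05 s, during which the arm holds its last target. There are 200 camera calls.

TASK

Two identical lit display stands face the customers on the fruit shop's counter, each with a red paddle switch hidden under the overhanging lip of its lamp hood, on the robot's side. Switch on the lamp of the stand that holds the half watermelon by reaching under its lip and pushing its paddle up from below, all the way; leave the pineapple stand's switch off.

Things in the scene. Friction and masses are not known exactly. Their poses are not given: they have to be found in the camera images.
- melon_switch (a joint): paddle switch under the lip of the fixed stand holding the half watermelon (green, 144 mm wide, red cut face up): 0 = down, off; 0.010 m = fully up against its stop, on. Pushed straight up from below with 4 to 6 N; no spring, stays where left; may start up to 1 mm up.
- melon_paddle (a point): centre of the flat underside of that red paddle (20 x 50 x 12 mm in x, y, z; x points away from the robot's side into the stand, z up). It hangs under the white hood lip: when off, 28 mm below the lip underside, 217 mm above the table. The lip's straight front edge is 16 mm to -x of this point. A red mark 20 x 50 mm on the hood top lies right over it; in it a small black pin, flush when off, rises with the paddle.
- pine_switch (a joint): the same switch on the other stand, identical but holding the pineapple (upright, orange-brown, green crown): 0 = down, off; 0.010 m = fully up, on. Starts off, up to 1 mm up.
- pine_paddle (a point): the same underside point on the pineapple stand's paddle. On both stands the hood is a slab 10 mm thick, 90 mm deep (x), 220 mm long (y), nothing on top; its two posts (18 x 12 mm) stand 54 mm to +x and 100 mm either side of the paddle's point; below the paddle is only a 12 mm base board, reaching about as far out as the lip.

How it is judged:
At the end, for the whole second after the job is handed in: the watermelon stand's paddle is up by more than 7 of its 10 mm and stays there, and the pineapple stand's paddle is still down (less than 3 mm up) (value of joint melon_switch above 0.007 m and value of joint pine_switch below 0.003 m); the robot touches nothing.
It fails at once if the pineapple stand's switch is pushed up (3 mm or more) (value of joint pine_switch above 0.003 m).
It also fails if it takes over 40 s, if anything falls off the work surface, if the arm or the gripper's body presses on something with over 40 N, if the wrist force passes 120 N, or if a joint passes its speed limit or range.

## Working session

There is one attempt and no reset: what is moved stays moved. The work goes in short steps, Python scripts to look and compute and a tool call to move; the robot and the scene stay as the last step left them, time stands still between calls to the robot, and variables do not carry over. Pictures are saved under pics/ and viewed, about 8 in all and at most 12, crops included, and the job is handed in when it is done.

Besides the shell and the picture viewer there is one more tool, called after "Emit:" by a JSON object that holds its "op" and its "data". send_rows: Moves the arm, as the interface text tells. Its arguments: {"type":"object","properties":{"motion":{"type":"array"},"hand":{"type":"number"},"squeeze":{"type":"number"}},"required":["motion"]}

```bash
mkdir -p pics; ls; python3 - <<'E'
from station import *
import cv2,numpy as np
s=get_state();print({k:np.round(v,4) for k,v in s.items()})
for n in("side","top"):
    f=grab_frame(n);cv2.imwrite(f"pics/{n}0.png",f["frame"]);np.savez(f"{n}0.npz",**f)
    print(n,f["vertical_fov"],f["cx"],f["cy"],f["k1"],np.round(f["cam_to_world"],3).tolist())
E
```

```text
pics
{'t': np.float64(0.0), 'q': array([ 1.6361e+00,  3.5940e-01,  1.1100e-02, -3.0000e-04, -1.2241e+00,
       -2.8810e-01]), 'qd': array([-0.0006, -0.0006, -0.0015,  0.0001,  0.0001, -0.0012]), 'joint_efforts': array([-9.00000e-04, -5.82718e+01,  2.93058e+01,  6.99730e+00,
        7.00000e-03, -2.00000e-04]), 'eef_pos': array([0.1491, 0.6581, 0.4037]), 'ee_rot': array([ 3.1399e+00, -2.0000e-04, -2.2290e-01]), 'force': array([ 0.0305, -0.2376, -0.1999]), 'moment': array([ 0.0455, -0.0056, -0.0223]), 'width': np.float64(0.0875)}
side 53.720399170225726 313.9930014459827 198.75966886032342 0.000701916847111247 [[0.961, 0.223, -0.163, 0.46], [-0.276, 0.736, -0.619, -0.497], [-0.018, 0.639, 0.769, 0.882], [0.0, 0.0, 0.0, 1.0]]
top 52.344826800997765 316.2829288935598 198.63537130560115 -0.04385006144770471 [[0.015, 0.993, -0.12, 0.478], [-0.999, 0.011, -0.034, -0.015], [-0.032, 0.121, 0.992, 0.963], [0.0, 0.0, 0.0, 1.0]]
```

View pics/side0.png

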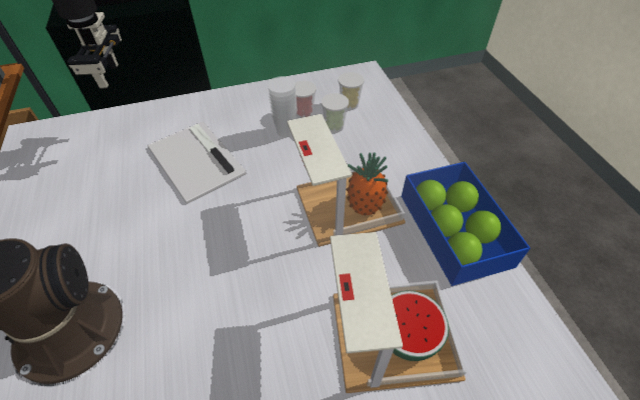

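View pics/top0.png

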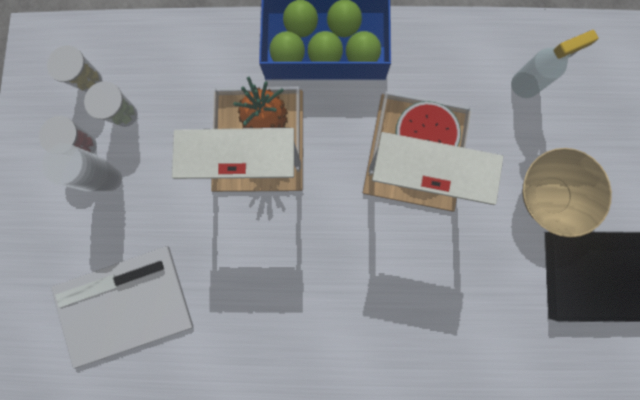

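Side view: the melon stand is the nearer one (mark ~(346,287)) and the pineapple stand is behind it (mark ~(305,148)). Top view: melon mark ~(436,184), pineapple mark ~(232,168). The knife lies on the board, with its black handle running (114,282)–(163,265) and the blade tip at ~(58,302).

The tool can only point down, so the fingers can't get under the lip. I'll hold the knife by its handle and push with the butt end.

```bash
cat > h.py <<'E'
import numpy as np,cv2
def load(n): return dict(np.load(n))
def ray(f,uv):
    uv=np.atleast_2d(np.float64(uv)); F=200/np.tan(np.radians(float(f["vertical_fov"]))/2)
    d=(uv-[float(f["cx"]),float(f["cy"])])/F; s=d.copy()
    for _ in range(20): s=d/(1+float(f["k1"])*(s**2).sum(1,keepdims=True))
    M=f["cam_to_world"]; return M[:3,3], np.c_[s[:,0],-s[:,1],-np.ones(len(s))]@M[:3,:3].T
def plane(f,uv,z):
    o,d=ray(f,uv); return o+d*((z-o[2])/d[:,2:])
def tri(f,a,g,b):
    o,d=ray(f,a);p,e=ray(g,b);d=d[0];e=e[0]
    t=np.linalg.lstsq(np.c_[d,-e],p-o,rcond=None)[0];A=o+d*t[0];B=p+e*t[1]
    return (A+B)/2,np.linalg.norm(A-B)
def depth(f,uv):
    o,d=ray(f,uv);z=[np.float64(f["range_z"][int(round(v)),int(round(u))]) for u,v in np.atleast_2d(uv)]
    return o+d*np.array(z)[:,None]
def blobs(m,lo=20):
    n,l,s,c=cv2.connectedComponentsWithStats(m.astype(np.uint8),connectivity=8)
    return [(l==i,s[i],c[i]) for i in range(1,n) if s[i][4]>=lo]
def box(m):
    p=np.argwhere(m)[:,::-1].astype(np.float32);return cv2.minAreaRect(p)
E
python3 - <<'E'
from h import *
T=load("top0.npz");S=load("side0.npz")
np.set_printoptions(precision=4,suppress=True)
def red(f):
    i=f["frame"].astype(int);return (i[...,2]>130)&(i[...,1]<60)&(i[...,0]<60)
C={}
for n,f,wins in(("top",T,[("melon",(420,170,455,196)),("pine",(212,158,250,178))]),("side",S,[("melon",(335,268,358,304)),("pine",(296,138,316,158))])):
    for w,(a,b,c,d) in wins:
        m=np.zeros((400,640),bool);m[b:d,a:c]=red(f)[b:d,a:c]
        m=cv2.morphologyEx(m.astype(np.uint8),cv2.MORPH_CLOSE,np.ones((7,7)))
        bx=box(m>0);C[n,w]=bx[0];print(n,w,bx)
for w in("melon","pine"):
    print(w,tri(T,C["top",w],S,C["side",w]),depth(T,[C["top",w]]),depth(S,[C["side",w]]))
    print(" plane.255",plane(T,[C["top",w]],.255),plane(S,[C["side",w]],.255))
# white hoods in top: straight-edge corners
i=T["frame"].astype(int)
rng=T["range_z"]
vv,uu=np.mgrid[:400,:640];P=depth(T,np.c_[uu.ravel(),vv.ravel()]).reshape(400,640,3)
for bl,st,c in blobs((abs(P[...,2]-.255)<.012),800):
    q=np.argwhere(bl)[:,::-1];W=plane(T,q,.255)[:,:2].astype(np.float32);r=cv2.minAreaRect(W);print("hood",st,r,cv2.boxPoints(r))
# knife
def dark(f,win):
    a,b,c,d=win;m=np.zeros((400,640),bool);g=f["frame"].max(2);m[b:d,a:c]=g[b:d,a:c]<70;return m
for n,f,w in(("T",T,(100,250,175,295)),("S",S,(200,140,245,180))):
    for bl,st,c in blobs(dark(f,w),50):
        r=box(bl);print(n,"handle",r,cv2.boxPoints(r).tolist());C[n,'k']=c
        D=depth(f,np.argwhere(bl)[:,::-1]);print(" depth z pct",np.percentile(D[:,2],[5,25,50,75,95]))
        W=plane(f,np.argwhere(bl)[:,::-1],np.median(D[:,2]))[:,:2].astype(np.float32);r=cv2.minAreaRect(W);print(" world",r,cv2.boxPoints(r).tolist())
print(tri(T,C["T","k"],S,C["S","k"]))
print("board z",depth(T,[(90,330),(150,330),(120,310),(70,350),(30,300)]))
big=np.hstack([cv2.resize(T["frame"][235:375,40:200],None,fx=2.5,fy=2.5,interpolation=3),cv2.resize(S["frame"][110:210,140:250],(385,350),interpolation=3)])
cv2.imwrite("pics/knife0.png",big)
E
```

```text
top melon ((435.1705627441406, 183.48236083984375), (24.187747955322266, 7.158706188201904), 12.52880573272705)
top pine ((231.5, 168.0), (23.0, 6.0), -0.0)
side melon ((346.3199768066406, 286.739990234375), (25.03158187866211, 10.040916442871094), 81.8698959350586)
side pine ((305.086181640625, 147.9655303955078), (14.112845420837402, 6.499336242675781), 68.19859313964844)
melon (array([ 0.5927, -0.1993,  0.2535]), np.float64(0.00025852057254660576)) [[ 0.5921 -0.1981  0.2581]] [[ 0.5914 -0.202   0.2591]]
 plane.255 [[ 0.5926 -0.1989  0.255 ]] [[ 0.5923 -0.2001  0.255 ]]
pine (array([0.6167, 0.1616, 0.2543]), np.float64(0.0010306486063198516)) [[0.6166 0.1609 0.2571]] [[0.6151 0.1571 0.2585]]
 plane.255 [[0.617  0.1614 0.255 ]] [[0.6159 0.1608 0.255 ]]
hood [ 172  128  122   51 5959] ((0.6451352834701538, 0.16106277704238892), (0.09114162623882294, 0.2187604308128357), 1.104034662246704) [[0.5975 0.2695]
 [0.6017 0.0508]
 [0.6928 0.0526]
 [0.6886 0.2713]]
hood [ 372  132  132   73 6299] ((0.6209641098976135, -0.20427605509757996), (0.2197776585817337, 0.09160187840461731), 79.316024
[... 803 characters left out ...]
 [[209.3278350830078, 150.3934326171875], [214.4425811767578, 146.13113403320312], [233.8688201904297, 169.44259643554688], [228.7540740966797, 173.70489501953125]]
 depth z pct [0.0253 0.0301 0.0316 0.0328 0.0346]
 world ((0.4117698073387146, 0.42042654752731323), (0.021278999745845795, 0.12523002922534943), 19.921520233154297) [[0.38043200969696045, 0.4756694734096527], [0.4231019616127014, 0.3579331934452057], [0.44310760498046875, 0.36518362164497375], [0.4004376530647278, 0.4829199016094208]]
(array([0.4119, 0.4323, 0.0187]), np.float64(0.0001397904976866472))
board z [[0.2767 0.5435 0.0143]
 [0.2822 0.3973 0.0167]
 [0.325  0.4733 0.0141]
 [0.2286 0.5905 0.0131]
 [0.3388 0.7094 0.001 ]]
```

View pics/knife0.png

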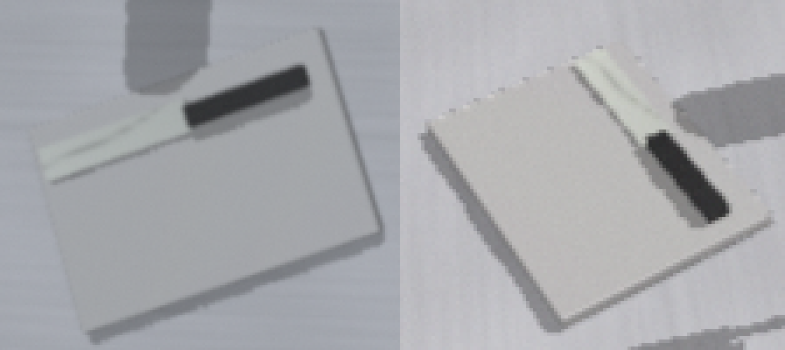

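The knife handle is 117 × 18 mm, its top is at ~0.029 and the butt is near (0.433, 0.372). Before descending I'll check jar clearance and work out the move numbers.

```bash
cat >> h.py <<'E'
def tomove(st,target,yaw):
    """tool offset cm and turn deg to TCP target (tool down)"""
    from scipy.spatial.transform import Rotation as R
    r=R.from_euler("xyz",st["ee_rot"]);o=r.as_matrix().T@(np.array(target)-st["eef_pos"])*100
    return np.round(o,2),round(float(np.degrees(st["ee_rot"][2])-yaw),2)
E
python3 - <<'E'
from h import *
from station import *
np.set_printoptions(precision=3,suppress=True)
T=load("top0.npz");vv,uu=np.mgrid[:400,:640];P=depth(T,np.c_[uu.ravel(),vv.ravel()]).reshape(400,640,3)
for bl,st,c in blobs((P[...,2]>.04)&(uu<150),60):
    q=P[bl];print(np.percentile(q,[2,50,98],axis=0))
s=get_state();print(tomove(s,(.4174,.4141,.26),-70))
E
```

```text
[[0.85  0.559 0.046]
 [0.884 0.589 0.107]
 [0.929 0.638 0.111]]
[[0.761 0.46  0.044]
 [0.796 0.491 0.107]
 [0.84  0.54  0.111]]
[[0.598 0.485 0.049]
 [0.65  0.526 0.135]
 [0.755 0.634 0.19 ]]
(array([31.56, 17.85, 14.41]), 57.23)
```

Emit:
{"op": "send_rows", "data": {"motion": [{"offset": [4,2.3,1.5],"turn": 7},{"offset": [8,4.5,3.5],"turn": 15},{"offset": [12,6.8,5.5],"turn": 22},{"offset": [16,9.1,7.3],"turn": 30},{"offset": [20,11.3,9.1],"turn": 37},{"offset": [24,13.6,11],"turn": 44},{"offset": [28,15.8,12.8],"turn": 51},{"offset": [31.6,17.9,14.4],"turn": 57.2}], "hand": 0}}

```text
t: 0.9
eef_pos: [0.4189, 0.4122, 0.2596]
ee_rot: [3.141, -0.0, -1.226]
force: [0.1, 0.5, 0.1]
width: 0.0437
```

Emit:
{"op": "send_rows", "data": {"motion": [{"offset": [0,0,0],"turn": 0},{"offset": [0,0,0],"turn": 0},{"offset": [0,0,0],"turn": 0}]}}

```text
t: 1.2
eef_pos: [0.4177, 0.4144, 0.2609]
ee_rot: [-3.141, 0.0, -1.22]
force: [-0.1, 1.1, 0.3]
width: 0.0439
```

```bash
python3 - <<'E'
from h import *
from station import *
s=get_state();print(s["t"],s["eef_pos"],s["ee_rot"],s["width"],s["force"]);print(tomove(s,(.4174,.4141,.195),-70))
f=grab_frame("side");cv2.imwrite("pics/side1.png",cv2.resize(f["frame"][:240,100:420],None,fx=2.4,fy=2.4))
E
```

```text
1.2 [0.41766426 0.41442816 0.26091871] [-3.14113715e+00  3.37784734e-04 -1.22013974e+00] 0.04392916000011673 [-0.10410966  1.10009713  0.33172231]
(array([0.02, 0.04, 6.59]), 0.09)
```

View pics/side1.png

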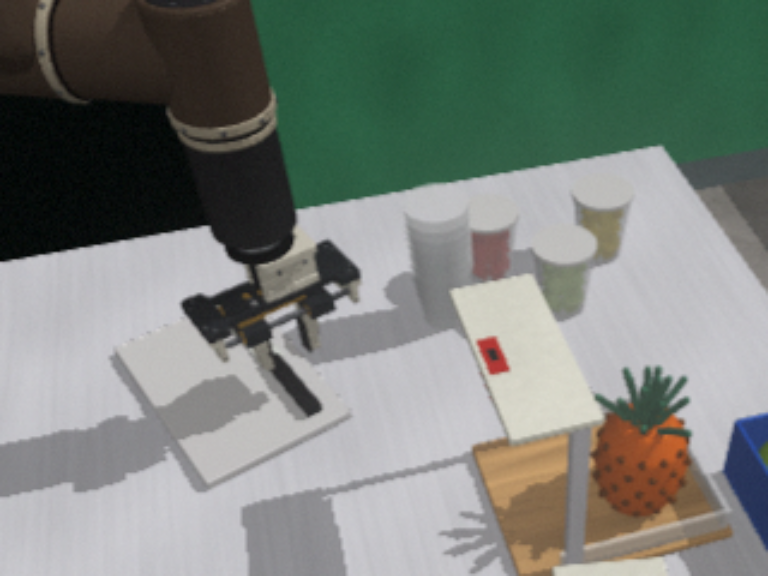

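Picture: the fingers flank the black handle, aligned, with its butt end free toward the stands (crop ~(310,400)). Descending and gripping.

Emit:
{"op": "send_rows", "data": {"motion": [{"offset": [0,0,2.5],"turn": 0},{"offset": [0,0,4.5],"turn": 0},{"offset": [0,0,5.8],"turn": 0},{"offset": [0,0,6.5],"turn": 0},{"offset": [0,0,6.5],"turn": 0},{"offset": [0,0,6.5],"turn": 0}]}}

```text
t: 1.85
eef_pos: [0.4178, 0.4144, 0.1963]
ee_rot: [-3.141, 0.0, -1.22]
force: [0.8, 0.1, 0.8]
width: 0.0435
```

Emit:
{"op": "send_rows", "data": {"motion": [{"offset": [0,0,0],"turn": 0},{"offset": [0,0,0],"turn": 0},{"offset": [0,0,0],"turn": 0},{"offset": [0,0,0],"turn": 0},{"offset": [0,0,0],"turn": 0},{"offset": [0,0,0],"turn": 0}], "hand": -1, "squeeze": 60}}

```text
t: 2.45
eef_pos: [0.417, 0.4135, 0.196]
ee_rot: [3.14, -0.0, -1.221]
force: [-7.6, -0.1, 5.8]
width: 0.0211
```

Emit:
{"op": "send_rows", "data": {"motion": [{"offset": [0,0,-1],"turn": 0},{"offset": [0,0,-4],"turn": 0},{"offset": [0,0,-8],"turn": 0},{"offset": [0,0,-12],"turn": 0},{"offset": [0,0,-15],"turn": 0},{"offset": [0,0,-16],"turn": 0},{"offset": [0,0,-16],"turn": 0},{"offset": [0,0,-16],"turn": 0}]}}

```text
t: 3.25
eef_pos: [0.4175, 0.4135, 0.3548]
ee_rot: [3.141, -0.0, -1.221]
force: [0.7, 0.2, -0.6]
width: 0.0002
```

```bash
python3 - <<'E'
from h import *
from station import *
s=get_state();print(s["t"],s["eef_pos"],s["ee_rot"],s["width"],s["force"])
a=np.radians(-10.7);d=np.array([np.cos(a),np.sin(a)]);P=np.array([.5926,-.1995])
for b in(.12,.035): print(b,tomove(s,[*(P-b*d),.368],-10.7),P-b*d)
f=grab_frame("side");g=grab_frame("top")
cv2.imwrite("pics/lift.png",np.hstack([cv2.resize(f["frame"][:200,150:310],(400,500)),cv2.resize(g["frame"][200:400,40:200],(400,500))]))
np.savez("side2.npz",**f);np.savez("top2.npz",**g)
E
```

```text
3.25 [0.4175142  0.41351347 0.35475999] [ 3.14057383e+00 -2.97229261e-04 -1.22143172e+00] 0.000188056924264963 [ 0.68892671  0.17402118 -0.55007238]
0.12 (array([57.46, 14.85, -1.29]), -59.28) [ 0.47468646 -0.17722001]
0.035 (array([61.8 ,  7.54, -1.3 ]), -59.28) [ 0.55820855 -0.19300167]
```

View pics/lift.png

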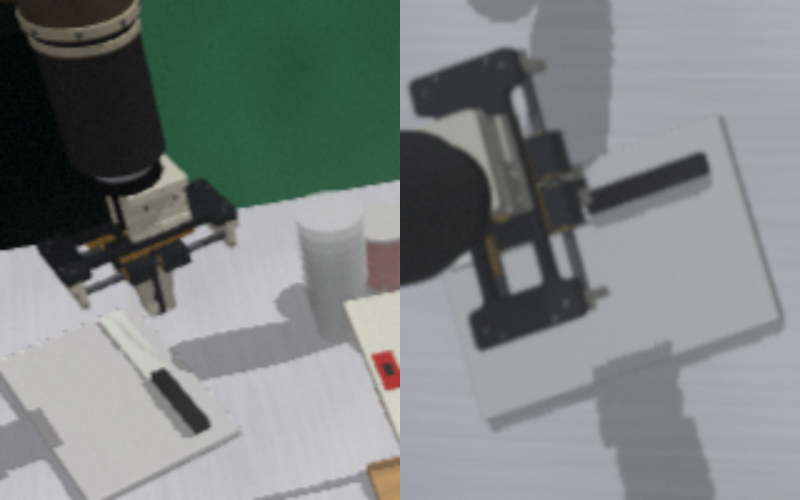

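The grip slipped: the gripper is empty and the knife is still on the board. Left crop: knife handle at ~(180,400). I'll re-measure its pose and height.

```bash
python3 - <<'E'
from h import *
np.set_printoptions(precision=4,suppress=True)
from station import *
T=load("top2.npz");S=load("side2.npz");T0=load("top0.npz");S0=load("side0.npz")
def dark(f,win):
    a,b,c,d=win;m=np.zeros((400,640),bool);g=f["frame"].max(2);m[b:d,a:c]=g[b:d,a:c]<70;return m
def han(f,w):
    bl,st,c=max(blobs(dark(f,w),50),key=lambda b:b[1][4]);return bl
for k,f,w in(("S0",S0,(200,140,245,180)),("S2",S,(205,140,245,180)),("T0",T0,(100,250,175,295)),("T2",T,(118,255,175,290))):
    b=han(f,w);q=np.argwhere(b)[:,::-1]
    W=plane(f,q,.026)[:,:2].astype(np.float32);r=cv2.minAreaRect(W);B=cv2.boxPoints(r);print(k,b.sum(),r);print(B.tolist())
    D=depth(f,q);print(" z",np.percentile(D[:,2],[10,50,90]))
# table/board bias near
for n,f in(("T",T0),("S",S0)):
    vv,uu=np.mgrid[:400,:640];P=depth(f,np.c_[uu.ravel(),vv.ravel()]).reshape(400,640,3)
    m=(abs(P[...,0]-.34)<.03)&(abs(P[...,1]-.42)<.03);print(n,"board",np.median(P[m][:,2]),"table",np.median(P[(abs(P[...,0]-.40)<.03)&(abs(P[...,1]-.27)<.02)][:,2]))
E
```

```text
S0 196 ((0.41144850850105286, 0.42651623487472534), (0.02142026275396347, 0.1260613203048706), 19.921518325805664)
[[0.3799026608467102, 0.482125848531723], [0.42285585403442383, 0.3636080324649811], [0.4429943561553955, 0.37090662121772766], [0.4000411629676819, 0.4894244372844696]]
 z [0.0276 0.0316 0.0341]
S2 194 ((0.41144850850105286, 0.42651623487472534), (0.02142026275396347, 0.1260613203048706), 19.921518325805664)
[[0.3799026608467102, 0.482125848531723], [0.42285585403442383, 0.3636080324649811], [0.4429943561553955, 0.37090662121772766], [0.4000411629676819, 0.4894244372844696]]
 z [0.0279 0.0318 0.0339]
T0 379 ((0.41246986389160156, 0.42887189984321594), (0.018076449632644653, 0.11738983541727066), 20.042251586914062)
[[0.3838634788990021, 0.48091474175453186], [0.4240945279598236, 0.3706340491771698], [0.44107624888420105, 0.3768290579319], [0.4008451998233795, 0.4871097505092621]]
 z [0.0285 0.0307 0.0327]
T2 364 ((0.4131070673465729, 0.4261309802532196), (0.01865677535533905, 0.11179808527231216), 20.100704193115234)
[[0.3851359784603119, 0.4754193127155304], [0.4235577881336212, 0.3704308569431305], [0.44107815623283386, 0.3768426477909088], [0.40265634655952454, 0.4818311035633087]]
 z [0.0283 0.0305 0.0332]
T board 0.014551009496391432 table 0.0005428273510322823
S board 0.01629200162674682 table 0.0021350145290518485
```

The knife hasn't moved, so either the grip was incomplete or the knife is fixed. I'll retry 4 mm deeper with a long close, then a small lift while watching the force.

Emit:
{"op": "send_rows", "data": {"motion": [{"offset": [0,0,3],"turn": 0},{"offset": [0,0,7],"turn": 0},{"offset": [0,0,11],"turn": 0},{"offset": [0,0,14],"turn": 0},{"offset": [0,0,15.7],"turn": 0},{"offset": [0,0,16.2],"turn": 0},{"offset": [0,0,16.2],"turn": 0},{"offset": [0,0,16.2],"turn": 0}], "hand": -0.1}}

```text
t: 4.15
eef_pos: [0.4175, 0.4136, 0.1928]
ee_rot: [3.14, -0.001, -1.221]
force: [-0.0, 0.2, -0.3]
width: 0.0393
```

Emit:
{"op": "send_rows", "data": {"motion": [{"offset": [0,0,0],"turn": 0},{"offset": [0,0,0],"turn": 0},{"offset": [0,0,0],"turn": 0},{"offset": [0,0,0],"turn": 0},{"offset": [0,0,0],"turn": 0},{"offset": [0,0,0],"turn": 0},{"offset": [0,0,0],"turn": 0},{"offset": [0,0,0],"turn": 0}], "hand": -1, "squeeze": 60}}

```text
t: 4.95
eef_pos: [0.4171, 0.4135, 0.1933]
ee_rot: [3.14, -0.001, -1.222]
force: [-5.1, 0.1, 1.7]
width: 0.0217
```

Emit:
{"op": "send_rows", "data": {"motion": [{"offset": [0,0,-0.1],"turn": 0},{"offset": [0,0,-0.2],"turn": 0},{"offset": [0,0,-0.3],"turn": 0}]}}

```text
t: 5.25
eef_pos: [0.4172, 0.4135, 0.1935]
ee_rot: [3.139, -0.001, -1.223]
force: [6.7, 8.9, -41.1]
width: 0.0216
```

The pull reached 41 N with no movement, so the knife is fixed scenery. Other option: the gripper body is 193 mm wide along tool y, which is more than the wrist. One of its ends can go under the lip like a ledge and push the paddle up with its upper face. I'll release, then measure that body in the tool frame from the depth already recorded.

Emit:
{"op": "send_rows", "data": {"motion": [{"offset": [0,0,0.3],"turn": 0},{"offset": [0,0,0.3],"turn": 0},{"offset": [0,0,0.3],"turn": 0},{"offset": [0,0,0.3],"turn": 0},{"offset": [0,0,0.3],"turn": 0}], "hand": 0}}

```text
t: 5.75
eef_pos: [0.418, 0.414, 0.1944]
ee_rot: [-3.141, 0.001, -1.221]
force: [-0.4, -0.3, -0.1]
width: 0.0432
```

Emit:
{"op": "send_rows", "data": {"motion": [{"offset": [0,0,-2],"turn": 0},{"offset": [0,0,-6],"turn": 0},{"offset": [0,0,-10],"turn": 0},{"offset": [0,0,-14],"turn": 0},{"offset": [0,0,-16],"turn": 0},{"offset": [0,0,-16],"turn": 0}]}}

```text
t: 6.35
eef_pos: [0.4183, 0.4144, 0.3581]
ee_rot: [-3.136, 0.004, -1.221]
force: [0.1, -0.2, -0.1]
width: 0.0436
```

```bash
python3 - <<'E'
from h import *
from scipy.spatial.transform import Rotation as R
np.set_printoptions(precision=1,suppress=True,linewidth=160)
r=R.from_euler("xyz",[3.1406,-.0003,-1.2214]).as_matrix();p=np.array([.4175,.4135,.3548])
vv,uu=np.mgrid[:400,:640]
for n in("top2","side2"):
    f=load(n+".npz");P=depth(f,np.c_[uu.ravel(),vv.ravel()]);Q=(P-p)@r*1000;ok=(f["range_z"].ravel()>0)
    Q=Q[ok&(abs(Q[:,0])<80)&(abs(Q[:,1])<130)&(Q[:,2]>-150)&(Q[:,2]<200)]
    print(n,len(Q))
    for y in range(-110,111,10):
        s=Q[(Q[:,1]>=y)&(Q[:,1]<y+10)]
        if len(s)>5:
            print(y,len(s),"x",np.percentile(s[:,0],[2,98]),"z hist",{int(a):int(c) for a,c in zip(*np.unique((s[:,2]//10*10),return_counts=True))})
f=load("top2.npz");g=load("side2.npz")
cv2.imwrite("pics/grip.png",np.hstack([cv2.resize(f["frame"][205:355,35:135],(400,600),interpolation=2),cv2.resize(g["frame"][40:140,155:255],(400,600),interpolation=2)]))
E
```

```text
top2 8760
-100 192 x [-34.9  39. ] z hist {60: 127, 70: 58, 80: 7}
-90 318 x [-35.9  39.9] z hist {60: 182, 70: 80, 80: 14, 90: 22, 100: 19, 110: 1}
-80 281 x [-35.3  38.9] z hist {60: 184, 70: 77, 90: 19, 100: 1}
-70 176 x [-24.8  32.5] z hist {60: 92, 70: 54, 90: 30}
-60 111 x [ 3.7 32.8] z hist {0: 1, 10: 24, 40: 1, 50: 5, 60: 28, 70: 23, 80: 2, 90: 26, 100: 1}
-50 295 x [ 6.6 39.5] z hist {-120: 1, -110: 7, -100: 4, -90: 3, -80: 7, -70: 6, -60: 7, -50: 4, -40: 5, -30: 5, -20: 1, 0: 10, 10: 129, 20: 4, 40: 2, 50: 25, 60: 24, 70: 18, 80: 4, 90: 29}
-40 480 x [21.1 39.7] z hist {-140: 1, -130: 14, -120: 18, -110: 23, -100: 22, -90: 29, -80: 28, -70: 25, -60: 21, -50: 23, -40: 20, -30: 18, -20: 8, 0: 3, 10: 93, 20: 4, 40: 1, 50: 26, 60: 18, 70: 22, 80: 39, 90: 17, 100: 7}
-30 607 x [21.8 43.2] z hist {-140: 34, -130: 26, -120: 34, -110: 31, -100: 34, -90: 35, -80: 22, -70: 29, -60: 29, -50: 24, -40: 28, -30: 26, -20: 9, 0: 13, 10: 67, 20: 1, 40: 1, 50: 24, 60: 24, 70: 20, 80: 62, 90: 23, 100: 11}
-20 684 x [11.9 48.5] z hist {-150: 20, -140: 49, -130: 34, -120: 45, -110: 37, -100: 35
[... 4493 characters left out ...]
3, -140: 30, -130: 31, -120: 28, -110: 27, -100: 28, -90: 27, -80: 27, -70: 24, -60: 24, -50: 27, -40: 24, -30: 23, -20: 7, -10: 5, 0: 33, 60: 18, 70: 26, 80: 25, 90: 31, 100: 14, 110: 2}
40 423 x [-24.2  29.1] z hist {-150: 23, -140: 38, -130: 29, -120: 26, -110: 33, -100: 24, -90: 26, -80: 25, -70: 26, -60: 24, -50: 22, -40: 24, -30: 25, -20: 4, 60: 21, 70: 24, 80: 6, 90: 23}
50 68 x [-27.9  32.2] z hist {-150: 3, 60: 20, 70: 22, 80: 1, 90: 21, 100: 1}
60 56 x [-24.   35.9] z hist {60: 32, 70: 11, 90: 13}
70 100 x [-37.4  40.5] z hist {60: 78, 70: 11, 90: 11}
80 140 x [-33.9  40.9] z hist {60: 80, 70: 13, 80: 13, 90: 14, 100: 18, 110: 2}
90 91 x [-34.2  40.4] z hist {60: 53, 70: 31, 80: 7}
```

View pics/grip.png

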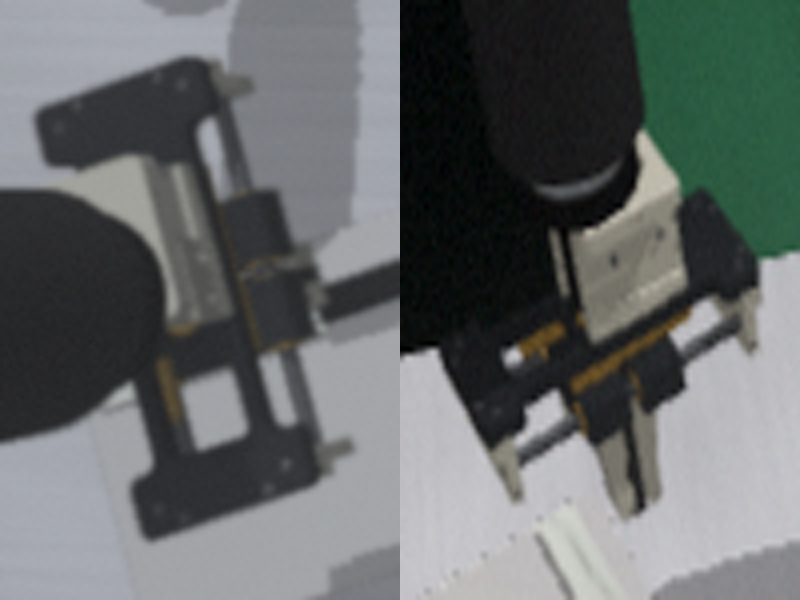

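The body is an H-shaped plate with its upper face at tool z ≈ 66 mm. The end wings are solid for |y| ≈ 65–97 and |x| < 38. The block above sits at about y = -55 to +20, so the +y wing has the most free ledge. I'll compute the staging and insertion poses with tool +y pointing into the stand.

```bash
python3 - <<'E'
from h import *
from station import *
from scipy.spatial.transform import Rotation as R
np.set_printoptions(precision=4,suppress=True)
r=R.from_euler("xyz",[3.1406,-.0003,-1.2214]).as_matrix();p=np.array([.4175,.4135,.3548]);vv,uu=np.mgrid[:400,:640]
for n in("top2","side2"):
    f=load(n+".npz");Q=(depth(f,np.c_[uu.ravel(),vv.ravel()])-p)@r*1000
    m=(abs(Q[:,0])<25)&(Q[:,1]>72)&(Q[:,1]<92)&(Q[:,2]>40)&(Q[:,2]<85);print(n,m.sum(),np.percentile(Q[m,2],[2,25,50,75,98]))
    m=(abs(Q[:,0])<39)&(Q[:,1]>60)&(Q[:,1]<110)&(Q[:,2]>40)&(Q[:,2]<75);print(" ymax",np.percentile(Q[m,1],[90,99]))
s=get_state();print(s["t"],s["q"],s["eef_pos"],s["ee_rot"])
a=np.radians(-10.7);d=np.array([np.cos(a),np.sin(a)]);P=np.array([.5926,-.1995])
for b in(.151,.076): print(b,P-b*d,tomove(s,[*(P-b*d),.358],78))
E
```

```text
top2 345 [66.9183 68.5569 69.4108 70.2144 71.7518]
 ymax [91.8084 94.7109]
side2 99 [65.2785 66.7607 67.3967 68.0903 69.3557]
 ymax [95.3565 96.6868]
6.35 [ 1.1129  0.2504 -0.2533  0.0011 -1.0598 -0.7633] [0.4183 0.4144 0.3581] [-3.1357  0.0043 -1.2206]
0.151 [ 0.4442 -0.1715] (array([55.92, 17.66, -0.34]), -147.94)
0.076 [ 0.5179 -0.1854] (array([59.76, 11.22, -0.31]), -147.94)
```

Emit:
{"op": "send_rows", "data": {"motion": [{"offset": [4.7,1.5,0],"turn": -8},{"offset": [9.3,2.9,0],"turn": -16},{"offset": [14,4.4,0],"turn": -24},{"offset": [18.6,5.9,0],"turn": -32},{"offset": [23.3,7.4,0],"turn": -40},{"offset": [28,8.8,0],"turn": -48},{"offset": [32.6,10.3,0],"turn": -56},{"offset": [37.3,11.8,0],"turn": -64}], "hand": -1, "squeeze": 10}}

```text
t: 7.15
eef_pos: [0.4339, 0.0339, 0.3535]
ee_rot: [-3.141, -0.0, -0.127]
force: [1.2, 0.5, 0.7]
width: 0.0003
```

```bash
python3 - <<'E'
from h import *
from station import *
s=get_state();print(s["t"],s["q"],s["eef_pos"],s["ee_rot"]);print(tomove(s,[.4442,-.1715,.358],78))
E
```

```text
7.15 [ 5.34330030e-01 -2.75177074e-03 -5.64526111e-01 -6.98253870e-05
 -1.00886033e+00  9.09694743e-01] [0.43392816 0.03392483 0.35349092] [-3.14144676e+00 -9.13147664e-05 -1.26808760e-01]
(array([ 3.62, 20.25, -0.45]), -85.27)
```

Emit:
{"op": "send_rows", "data": {"motion": [{"offset": [0.8,4.5,0],"turn": -8},{"offset": [1.6,9,0],"turn": -16},{"offset": [2.4,13.5,0],"turn": -24},{"offset": [3,17,0],"turn": -32},{"offset": [3.5,19.5,0],"turn": -40},{"offset": [3.5,19.5,0],"turn": -48},{"offset": [3.5,19.5,0],"turn": -56},{"offset": [3.5,19.5,0],"turn": -64}]}}

```text
t: 7.95
eef_pos: [0.4431, -0.1626, 0.353]
ee_rot: [-3.141, 0.0, 0.957]
force: [-0.6, 0.3, -0.2]
width: 0.0007
```

Emit:
{"op": "send_rows", "data": {"motion": [{"offset": [0,0,0],"turn": -8},{"offset": [0,0,0],"turn": -16},{"offset": [0,0,0],"turn": -20},{"offset": [0,0,0],"turn": -20},{"offset": [0,0,0],"turn": -20},{"offset": [0,0,0],"turn": -20}]}}

```text
t: 8.55
eef_pos: [0.4435, -0.162, 0.3535]
ee_rot: [-3.141, 0.0, 1.299]
force: [-0.2, -0.3, -0.2]
width: 0.0003
```

```bash
python3 - <<'E'
from h import *
from station import *
s=get_state();print(s["t"],s["q"],s["eef_pos"],s["ee_rot"]);print(tomove(s,[.4442,-.1715,.272],79))
E
```

```text
8.55 [ 6.81821436e-02  6.37919470e-02 -4.94793028e-01 -4.35341923e-05
 -1.01238839e+00  2.80188064e+00] [ 0.44351116 -0.1619528   0.35352639] [-3.14141343e+00  2.41856981e-05  1.29924338e+00]
(array([-0.9 ,  0.32,  8.15]), -4.56)
```

Emit:
{"op": "send_rows", "data": {"motion": [{"offset": [-0.5,0.2,2],"turn": -2},{"offset": [-0.9,0.3,5],"turn": -4.4},{"offset": [-0.9,0.3,7.5],"turn": -4.4},{"offset": [-0.9,0.3,8.2],"turn": -4.4},{"offset": [-0.9,0.3,8.2],"turn": -4.4},{"offset": [-0.9,0.3,8.2],"turn": -4.4}]}}

```text
t: 9.15
eef_pos: [0.4447, -0.1714, 0.2726]
ee_rot: [3.14, 0.0, 1.378]
force: [-0.1, 0.3, 0.4]
width: 0.0006
```

```bash
python3 - <<'E'
from h import *
from station import *
np.set_printoptions(precision=4,suppress=True)
s=get_state();print(s["t"],s["q"],s["eef_pos"],s["ee_rot"]);print(tomove(s,[.5179,-.1854,.272],79.3))
f=grab_frame("side");g=grab_frame("top");np.savez("side3.npz",**f);np.savez("top3.npz",**g)
cv2.imwrite("pics/stage.png",np.hstack([cv2.resize(f["frame"][180:380,220:420],(400,400)),cv2.resize(g["frame"][120:280,340:500],(400,400))]))
from scipy.spatial.transform import Rotation as R
r=R.from_euler("xyz",s["ee_rot"]).as_matrix();vv,uu=np.mgrid[:400,:640]
for n,k in(("top",g),("side",f)):
    Q=(depth(k,np.c_[uu.ravel(),vv.ravel()])-s["eef_pos"])@r*1000
    m=(abs(Q[:,0])<25)&(Q[:,1]>72)&(Q[:,1]<92)&(Q[:,2]>40)&(Q[:,2]<85);print(n,m.sum(),np.percentile(Q[m,2],[2,50,98]) if m.any() else 0)
E
```

```text
9.15 [ 0.0465  0.1671 -0.5933  0.0005 -0.8093  2.9018] [ 0.4447 -0.1714  0.2726] [3.1404 0.0001 1.3778]
(array([0.03, 7.45, 0.07]), -0.36)
top 292 [66.1444 68.7391 71.2403]
side 278 [64.8768 67.4713 69.8593]
```

View pics/stage.png

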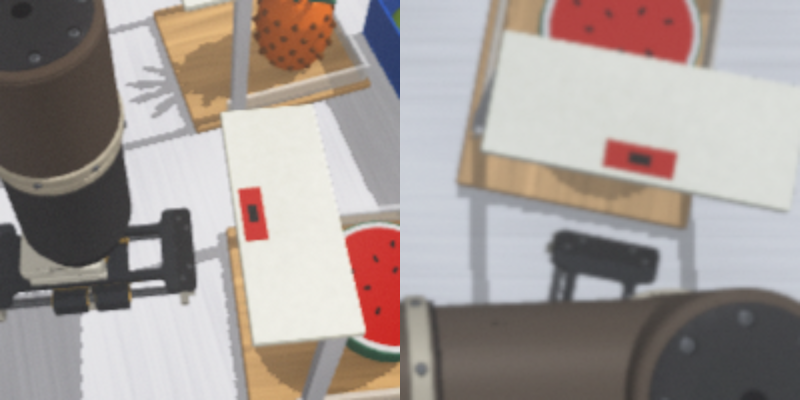

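Picture: the gripper's front wing (right crop ~(605,257)) is in front of the melon stand's lip, parallel to it, with the red mark beyond at ~(640,160). Inserting 7.4 cm under the lip.

Emit:
{"op": "send_rows", "data": {"motion": [{"offset": [0,1.5,0.1],"turn": 0},{"offset": [0,3,0.1],"turn": 0},{"offset": [0,4.5,0.1],"turn": 0},{"offset": [0,6,0.1],"turn": 0},{"offset": [0,7,0.1],"turn": 0},{"offset": [0,7.4,0.1],"turn": 0},{"offset": [0,7.4,0.1],"turn": 0},{"offset": [0,7.4,0.1],"turn": 0}]}}

```text
t: 10.05
eef_pos: [0.5163, -0.1856, 0.2706]
ee_rot: [-3.141, -0.0, 1.378]
force: [-0.3, 0.6, -0.6]
width: 0.0005
```

Emit:
{"op": "send_rows", "data": {"motion": [{"offset": [0,0,-0.3],"turn": 0},{"offset": [0,0,-0.6],"turn": 0},{"offset": [0,0,-0.8],"turn": 0},{"offset": [0,0,-0.8],"turn": 0},{"offset": [0,0,-0.8],"turn": 0}]}}

```text
t: 10.55
eef_pos: [0.5167, -0.1856, 0.2788]
ee_rot: [3.141, -0.0, 1.378]
force: [-0.9, 0.7, -0.6]
width: 0.0001
```

```bash
python3 - <<'E'
from h import *
from station import *
np.set_printoptions(precision=4,suppress=True)
s=get_state();print(s["t"],s["eef_pos"],s["ee_rot"],s["force"],s["moment"]);print(tomove(s,[.5179,-.1854,.272],79.3))
f=grab_frame("side");g=grab_frame("top")
cv2.imwrite("pics/in.png",np.hstack([cv2.resize(f["frame"][180:380,220:420],(400,400)),cv2.resize(g["frame"][120:280,340:500],(400,400))]))
E
```

```text
10.55 [ 0.5167 -0.1856  0.2788] [ 3.1413 -0.0001  1.3778] [-0.9328  0.7347 -0.6319] [-0.0033 -0.1258  0.0403]
(array([0.05, 0.12, 0.68]), -0.36)
```

View pics/in.png

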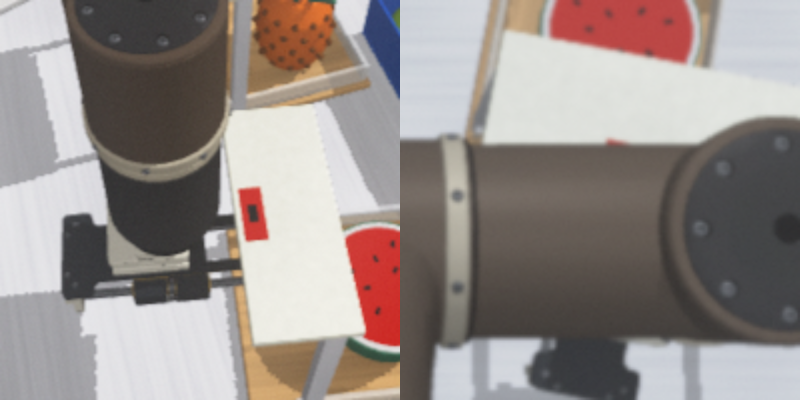

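Picture: the wing is under the melon hood, in line with the red mark (left crop ~(253,213)), and there is no contact yet. Raising in steps.

Emit:
{"op": "send_rows", "data": {"motion": [{"offset": [0,0,-0.2],"turn": 0},{"offset": [0,0,-0.4],"turn": 0},{"offset": [0,0,-0.6],"turn": 0},{"offset": [0,0,-0.7],"turn": 0},{"offset": [0,0,-0.7],"turn": 0}]}}

```text
t: 11.15
eef_pos: [0.5168, -0.1856, 0.2859]
ee_rot: [3.141, -0.0, 1.378]
force: [0.8, -0.4, 0.7]
width: 0.0005
```

Emit:
{"op": "send_rows", "data": {"motion": [{"offset": [0,0,-0.1],"turn": 0},{"offset": [0,0,-0.2],"turn": 0},{"offset": [0,0,-0.3],"turn": 0},{"offset": [0,0,-0.3],"turn": 0}]}}

```text
t: 11.55
eef_pos: [0.5165, -0.1856, 0.2884]
ee_rot: [-3.141, 0.0, 1.378]
force: [0.5, 0.1, -2.4]
width: 0.0004
```

Emit:
{"op": "send_rows", "data": {"motion": [{"offset": [0,0,-0.1],"turn": 0},{"offset": [0,0,-0.2],"turn": 0},{"offset": [0,0,-0.3],"turn": 0},{"offset": [0,0,-0.3],"turn": 0}]}}

```text
t: 11.95
eef_pos: [0.5165, -0.1856, 0.2917]
ee_rot: [-3.141, -0.0, 1.378]
force: [-0.9, 1.6, -3.4]
width: 0.0007
```

Emit:
{"op": "send_rows", "data": {"motion": [{"offset": [0,0,-0.1],"turn": 0},{"offset": [0,0,-0.2],"turn": 0},{"offset": [0,0,-0.3],"turn": 0},{"offset": [0,0,-0.3],"turn": 0}]}}

```text
t: 12.35
eef_pos: [0.5166, -0.1856, 0.2948]
ee_rot: [-3.141, 0.0, 1.378]
force: [-1.1, 0.3, -3.3]
width: 0.0003
```

Emit:
{"op": "send_rows", "data": {"motion": [{"offset": [0,0,-0.1],"turn": 0},{"offset": [0,0,-0.1],"turn": 0}]}}

```text
t: 12.55
eef_pos: [0.5166, -0.1856, 0.2957]
ee_rot: [-3.141, -0.0, 1.378]
force: [-1.4, 0.5, -3.4]
width: 0.0007
```

```bash
python3 - <<'E'
from station import *
import cv2,numpy as np
s=get_state();print(s["t"],s["eef_pos"],s["force"])
f=grab_frame("side");cv2.imwrite("pics/up.png",cv2.resize(f["frame"][260:320,320:380],(480,480),interpolation=2))
E
```

```text
12.55 [ 0.51663564 -0.18563701  0.2957484 ] [-1.40571352  0.4909506  -3.4487478 ]
```

View pics/up.png

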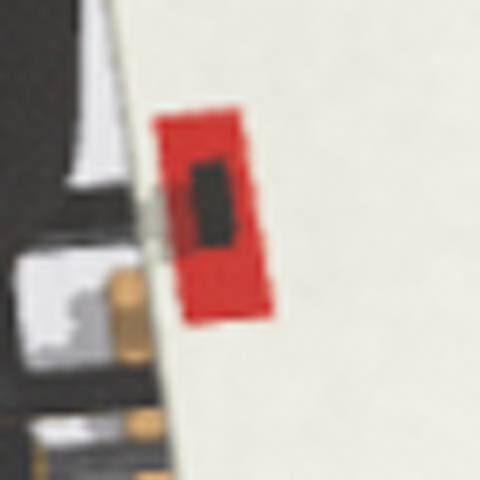

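The pin now stands proud of the red mark and casts a shadow (crop ~(212,203)), so the melon paddle is rising. Continuing in 1 mm steps until the stop shows in the force.

Emit:
{"op": "send_rows", "data": {"motion": [{"offset": [0,0,-0.1],"turn": 0},{"offset": [0,0,-0.1],"turn": 0}]}}

```text
t: 12.8
eef_pos: [0.5167, -0.1857, 0.2967]
ee_rot: [-3.141, 0.0, 1.378]
force: [-2.2, 0.2, -4.0]
width: 0.0003
```

Emit:
{"op": "send_rows", "data": {"motion": [{"offset": [0,0,-0.05],"turn": 0},{"offset": [0,0,-0.05],"turn": 0}]}}

```text
t: 13.0
eef_pos: [0.5167, -0.1857, 0.2967]
ee_rot: [-3.141, 0.0, 1.378]
force: [2.2, -0.9, -9.2]
width: 0.0008
```

Emit:
{"op": "send_rows", "data": {"motion": [{"offset": [0,0,-0.05],"turn": 0},{"offset": [0,0,-0.05],"turn": 0}]}}

```text
t: 13.2
eef_pos: [0.5167, -0.1856, 0.2968]
ee_rot: [-3.14, 0.0, 1.377]
force: [3.9, -1.7, -13.7]
width: 0.0004
```

Emit:
{"op": "send_rows", "data": {"motion": [{"offset": [0,0,0.3],"turn": 0},{"offset": [0,0,0.9],"turn": 0},{"offset": [0,0,1.8],"turn": 0},{"offset": [0,0,2.4],"turn": 0},{"offset": [0,0,2.4],"turn": 0},{"offset": [0,0,2.4],"turn": 0}]}}

```text
t: 13.8
eef_pos: [0.5168, -0.1857, 0.2736]
ee_rot: [-3.141, 0.0, 1.378]
force: [0.5, -0.6, 0.3]
width: 0.0005
```

Emit:
{"op": "send_rows", "data": {"motion": [{"offset": [0,-1,0],"turn": 0},{"offset": [0,-3,0],"turn": 0},{"offset": [0,-5,0],"turn": 0},{"offset": [0,-7,0],"turn": 0},{"offset": [0,-8,0],"turn": 0},{"offset": [0,-8,0],"turn": 0},{"offset": [0,-8,0],"turn": 0}]}}

```text
t: 14.5
eef_pos: [0.4388, -0.1703, 0.2742]
ee_rot: [3.14, -0.0, 1.378]
force: [0.4, -0.0, -0.3]
width: 0.0002
```

```bash
python3 - <<'E'
from h import *
from station import *
np.set_printoptions(precision=4,suppress=True)
s=get_state();print(s["t"],s["eef_pos"],s["force"],s["qd"])
f=grab_frame("side");g=grab_frame("top")
def pin(f,w):
    a,b,c,d=w;m=f["frame"][b:d,a:c].max(2)<70;q=np.argwhere(m);return q[:,::-1].mean(0)+[a,b],m.sum()
for n,sw,tw in(("melon",(338,270,356,304),(422,172,450,196)),("pine",(298,140,313,156),(216,160,246,176))):
    a,b=pin(g,tw),pin(f,sw);print(n,a,b,tri(g,a[0],f,b[0]))
c=lambda x,w:cv2.resize(x["frame"][w[1]:w[3],w[0]:w[2]],(390,280),interpolation=2)
cv2.imwrite("pics/end.png",np.vstack([np.hstack([c(f,(326,262,382,302)),c(f,(285,128,341,168))]),np.hstack([c(g,(408,164,464,204)),c(g,(204,148,260,188))])]))
E
```

```text
14.5 [ 0.4388 -0.1703  0.2742] [ 0.3721 -0.0438 -0.3385] [-0.002   0.0159  0.0146  0.0021  0.0001  0.0006]
melon (array([436.3158, 182.9474]), np.int64(19)) (array([346.6667, 285.2381]), np.int64(21)) (array([ 0.5928, -0.1997,  0.2597]), np.float64(2.124394349984855e-05))
pine (array([231., 168.]), np.int64(5)) (array([305.    , 147.6667]), np.int64(6)) (array([0.6167, 0.1624, 0.2544]), np.float64(0.0009601756072235627))
```

View pics/end.png

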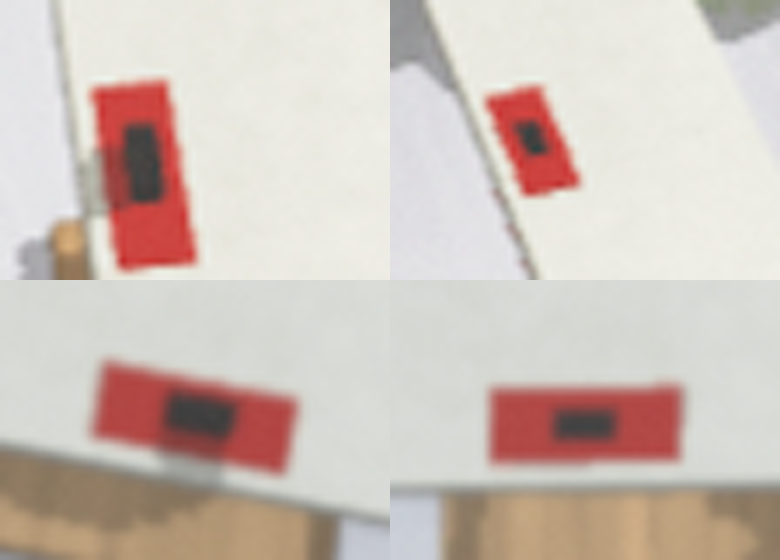

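Melon pin: raised and casting a shadow (left crops). Pine pin: flush (right crops). The gripper is clear of everything, so I'm handing in.

```bash
python3 -c "
from station import *
print(job_done())"
```

```text
the job is handed in; nothing more can be done
None
```

The watermelon stand's switch was pushed up to its stop, the pineapple stand's switch was left alone, and the job was handed in at about 14.6 s. The hand-in gave no verdict.

- **First plan failed:** I tried to use the knife on the cutting board as a tool. The first grip slipped. The second pulled 41 N without moving it, so the knife is fixed and I let go. That pull was on the finger grip and stayed under the 120 N wrist limit.
- **What worked:** I slid the end of the gripper's body under the lip and raised it. Contact came at a flange height of about 0.287 m with 3–4 N, and it stopped hard at 0.297 m with 9–14 N. That is about 10 mm of travel. I then lowered the gripper and backed out.
- **Last checks:**
  - The melon pin stands proud of its mark and casts a shadow.
  - The pineapple pin is flush.
  - The wrist force is about zero with the arm clear of everything.
- **Weaker check:** The two cameras put the dark melon pin blob at 0.260 m, about 5–6 mm above flush. That blob mixes the pin's top and sides, so it reads lower than the true rise and does not confirm the full 10 mm on its own; the hard stop is the stronger evidence.

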